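# Three pots onto their own drying boards

### The job

The three fired pots stand on each other's supports. Get each one, upright and let go, onto the middle of its own: the lidded jar on the round bat, the square pot on the square tile, the beaker on the oblong wooden board; to make room, first park one pot of your choice on the bare six-sided stone slab, which must be empty again at the end. Set the pots down without dropping or toppling them, and leave the two little lamp cups on the bench where they are.

Things in the scene. Friction and masses are not known exactly. Their poses are not given: they have to be found in the camera images.
- beaker_mid (a point): the beaker: terracotta, round, straight-sided and open at the top, 46 mm across (rim 48), 66 mm tall, wall 4 mm, about 150 g. The point is its centre, on its axis, 33 mm above its underside; z up along its axis. It starts on the square tile, within 10 mm of the middle in each direction
- jar_mid (a point): the lidded jar: terracotta, round and squat, 58 mm across between 12 and 42 mm above its underside, its lid (one piece with it) topped by a small knob, 66 mm tall in all, about 200 g. The point is on its axis, 30 mm above its underside; z up along its axis. It starts on the oblong board, within 10 mm of the middle in each direction
- square_pot_mid (a point): the square pot: terracotta, open at the top, 50 mm by 50 mm and 60 mm tall, wall 5 mm, about 170 g. The point is its centre, 30 mm above its underside; x and y square to its sides, z up. It starts on the round bat, within 10 mm of the middle in each direction
- round_bat: the round bat: white plaster disc, 124 mm across, 18 mm thick, fixed, flat on the bench. Origin at the centre of its underside; z up. Place of the lidded jar
- square_tile: the square tile: pale tile, 116 mm by 116 mm, 12 mm thick, fixed, flat on the bench. Origin at the centre of its underside; z up. Place of the square pot
- oblong_board: the oblong board: light wood, 90 mm (its x) by 150 mm (its y), 16 mm thick, fixed, flat on the bench. Origin at the centre of its underside; z up. Place of the beaker
- hex_slab: the bare slab: six-sided grey stone, 132 mm across its corners, 30 mm thick, fixed, flat on the bench, empty at the start. Origin at the centre of its underside; z up. The free spot, where a pot is parked on the way
- lamp_left_mid (a point): a little terracotta lamp cup, open, 54 mm across its rim, 24 mm tall, loose on the bench beyond the supports on the left (+y); to be left alone. The point is on its axis, 12 mm above the bench
- lamp_right_mid (a point): a second lamp cup, the same, on the right (-y); to be left alone. The point is on its axis, 12 mm above the bench
There are look-alikes about, which are no part of the job. What is shaped like the part that bears jar_mid but purple, red or turquoise is not meant.

How it is judged:
By the outcome, as a careful person would: the job done as asked, in the order asked, and still so for the second after the job is handed in, with the robot touching nothing.
It also fails if it takes over 102 s, if anything falls off the work surface, if the arm or the gripper's body presses on something with over 40 N, if the wrist force passes 120 N, or if a joint passes its speed limit or range.

### The arm

A 6-joint arm with a two-finger parallel gripper is mounted at the origin on the work surface. World frame = base frame: x ahead of the robot, y to its left, z up, the work surface at z = 0. Lengths are in m, angles in degrees, forces in N, time in s.
With the tool pointing down it reaches from about 0.4 to 0.925 m from the base axis. Payload 12.5 kg.
Tool frame: the origin (TCP) lies midway between the tips of the shut fingers; the grasp point (between the pads) lies 19 mm behind it; z points along the fingers, y is the direction in which the jaws open and shut (so a half turn about z gives the same grasp; the last joint's range is limited). The gripper opens to 95 mm and grips with 3 to 60 N. Pads are 20 mm wide; open, the fingers measure 119 mm over their backs; the gripper's body (75 mm by 180 mm) begins 59 mm behind the grasp point.
Start: joints at [-80.42, 28.126, 89.318, -0, 62.55, -6.05], TCP at [0.168, -0.602, 0.215] pointing down, gripper open.
Joint ranges: [-177.58, 177.58], [-47.91, 125.51], [2.72, 160], [-65.01, 245.01], [3.68, 167.84], [-153.87, 153.87]. Speed limits (degrees/s): [127.2, 127.2, 159.86, 180, 180, 180].

### API

Orientations are given as [roll, pitch, yaw] about the fixed x, y, z axes, in that order (R = Rz(yaw) Ry(pitch) Rx(roll)).
In Python, from workcell import ctrl gives the robot as it stands.
- The arm moves only by the tool jog_arm, never from a script. Its argument "motion" is a list of rows, each a list of 7 numbers: the turn, a rotation vector about the tool's x, y, z in degrees, then the shift along the tool's x, y, z in mm, then the opening in per cent of the stroke, from 0 (shut) to 100 (fully open). A call has 1 to 12 rows; each row shifts and turns the commanded pose from where the row before left it, along the tool's axes as they then stand; what a row does not reach is not made up. A row lasts 1/12 s, in which the tool goes at most 41.7 mm and 7.16 degrees, less where a joint would pass 70% of its speed; a pose out of reach is approached as far as the arm can. A call is refused whole if a number of a shift passes 41.7 or a number of a turn 7.16, either way. A call with a gripper value outside its range is refused whole. The fingers move at their own pace and stop on an object; "squeeze" is the grip in N (left out, the last holds). Time passes only in rows, so rows that do not move let the fingers close. It gives the time, the measured TCP pose, the force and the opening at its end, in the units of the state.
- ctrl.get_state(): the state, without advancing time (a new reading comes with each control period).
- ctrl.camera(name): name is "scene" or "top"; returns (picture, depth): 420x560x3 uint8, red, green, blue; 420x560 float32, m along the optical axis (not along the pixel's ray), 0 where there is no reading.
- ctrl.camera_info(name): a dict with "K" (3x3 intrinsics, pixels), "extrinsics" (4x4, takes a point from world to camera coordinates). Camera axes: x right, y up, looking along -z (the intrinsics and any distortion apply to the point x, -y, -z); pixel columns grow to the right and rows downward; lengths in m; the calibration is good to about 2 mm. A picture is of the moment at which its call begins. camera_info takes no time and is no camera call.
- ctrl.sign_off(): hands the job in, once; it reports no verdict.
Trained networks look in the newest picture that a camera, given by its name, has taken for a name from the list of things; names that differ only in an ending like _2 or _b are one class to them, and where a whole thing is asked for, a point or a joint stands for the part that bears it (a point fixed in the world has none). Each returns a list of dicts, best first, with "conf" (0 to 1); they miss things now and then, are a little off and sometimes report something else, mostly with a low value. They report only what shows in the picture. A call takes as long as a camera call. They do not tell look-alikes from the thing itself.
- ctrl.find_in(thing, camera): "rect" ([left, top, width, height] in pixels, round what is visible of it).
- ctrl.outline_of(thing, camera): "mask" (420x560 bool, what is visible of it) and "rect" ([left, top, width, height] in pixels, round what is visible of it).
- ctrl.mark_of(thing, camera): "uv" ([column, row] in pixels: a listed point, or the origin of a listed thing).
The state is a dict: "clock": time; "joints": joint angles; "joint_vel": joint speeds; "joint_efforts": joint torques, N m; "ee_pos": TCP position; "orientation": TCP orientation; "ft_force": force on the tool from outside, world axes, zero at the start; "ft_torque": the same for the moment, N m; "finger_gap": opening from 0.0 (shut) to 1.0 (fully open).
Only numpy, scipy, OpenCV 4.12 (cv2) and the standard library are available. Lean on these libraries where they do the work, as an engineer would, in place of code of your own. Each camera call takes 0.05 s, during which the arm holds its last target. There are 200 camera calls.

## Working session

There is one attempt and no reset: what is moved stays moved. The work goes in short steps, Python scripts to look and compute and a tool call to move; the robot and the scene stay as the last step left them, time stands still between calls to the robot, and variables do not carry over. Pictures are saved under pics/ and viewed, about 12 in all and at most 16, crops included, and the job is handed in when it is done.

Besides the shell and the picture viewer there is one more tool, called as a command line: name --pt "numbers of a row" for each row, then --argument value for the rest. jog_arm: Moves the arm, as the interface text tells. Its arguments: {"type":"object","properties":{"motion":{"type":"array"},"squeeze":{"type":"number"}},"required":["motion"]}

```bash
mkdir -p pics; ls
cat > h.py <<'E'
import numpy as np, cv2
from workcell import ctrl
def cam(n):
    p,d=ctrl.camera(n); return p,d
def world(n,d):
    i=ctrl.camera_info(n);K=np.array(i["K"]);E=np.linalg.inv(np.array(i["extrinsics"]))
    v,u=np.mgrid[:d.shape[0],:d.shape[1]]
    x=(u-K[0,2])/K[0,0]*d; y=(v-K[1,2])/K[1,1]*d
    P=np.stack([x,-y,-d,np.ones_like(d)],-1)@E.T
    P=P[...,:3].copy(); P[d<=0]=np.nan
    return P
def save(n,p): cv2.imwrite("pics/"+n+".png",p[...,::-1])
E
python3 - <<'E'
from h import *
for n in("scene","top"):
    p,d=cam(n); save(n+"0",p); i=ctrl.camera_info(n); print(n,{k:(np.array(v).round(3).tolist() if k!='name' else v) for k,v in i.items()})
s=ctrl.get_state(); print(s)
E
```

```text
pics
scene {'K': [[403.018, 0.0, 281.087], [0.0, 403.018, 210.674], [0.0, 0.0, 1.0]], 'extrinsics': [[-0.603, 0.798, 0.01, 0.28], [-0.645, -0.495, 0.582, 0.278], [0.469, 0.345, 0.813, -1.134], [0.0, 0.0, 0.0, 1.0]]}
top {'K': [[404.343, 0.0, 278.797], [0.0, 404.343, 206.523], [0.0, 0.0, 1.0]], 'extrinsics': [[0.018, -1.0, -0.012, 0.002], [0.996, 0.017, 0.084, -0.5], [-0.084, -0.013, 0.996, -0.88], [0.0, 0.0, 0.0, 1.0]]}
{'clock': 0.1, 'joints': array([-8.04206150e+01,  2.81595156e+01,  8.93464572e+01, -2.39752957e-04,
        6.25508236e+01, -6.04874864e+00]), 'joint_vel': array([-0.02095458,  0.02326716, -0.13845597,  0.00763417, -0.02047662,
       -0.01269624]), 'joint_efforts': array([ 2.27859397e-03, -6.13620329e+01, -2.58606756e+01,  6.93182275e-02,
        4.70110809e-02, -3.86137253e-05]), 'ee_pos': array([ 0.16837212, -0.60166428,  0.21413403]), 'orientation': array([-1.79943497e+02, -5.77342785e-03,  1.56282414e+01]), 'ft_force': array([-0.11665737,  0.48486189,  0.16806962]), 'ft_torque': array([ 0.0181258 ,  0.01098315, -0.02525135]), 'finger_gap': 0.9962198066027699}
```

View pics/top0.png

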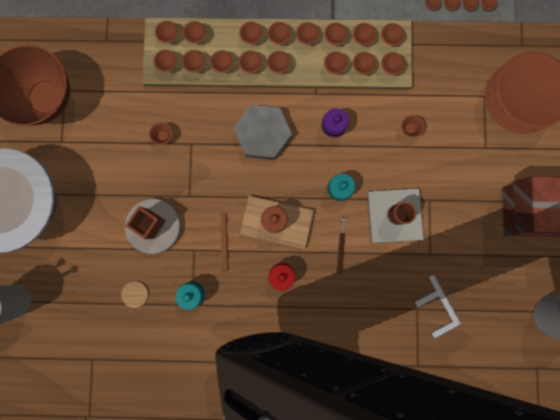

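View pics/scene0.png

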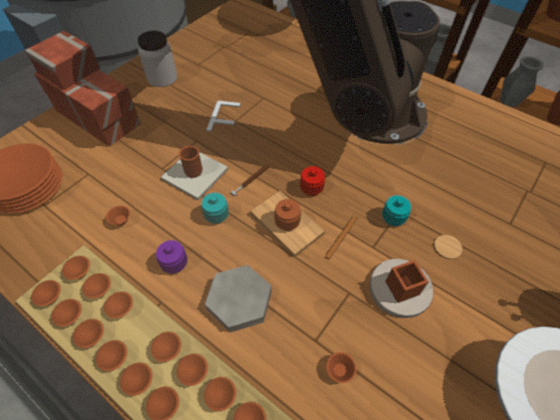

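Top view: hex slab at (263,131), tile with beaker (395,215), board with jar (277,222), bat with square pot (152,226), lamps at (162,133) and (413,126). The purple, turquoise and red jars are decoys, some close to the board and tile.

```bash
cat > m.py <<'E'
from h import *
H=dict(round_bat=.018,square_tile=.012,oblong_board=.016,hex_slab=.030)
if __name__=="__main__":
    W={};D={}
    for n in("top","scene"):
        p,d=cam(n); W[n]=world(n,d)
        for t in list(H)+["beaker_mid","jar_mid","square_pot_mid","lamp_left_mid","lamp_right_mid"]:
            for o in ctrl.outline_of(t,n)[:3 if t=="jar_mid" else 1]:
                m=o["mask"]; Q=W[n][m]; Q=Q[np.isfinite(Q[:,0])]
                z=np.median(Q[:,2])
                if t in H: Q=Q[abs(Q[:,2]-z)<.007]
                elif 'lamp' not in t: Q=Q[Q[:,2]>np.percentile(Q[:,2],97)-.01]
                r=cv2.minAreaRect((Q[:,:2]*1000).astype(np.float32))
                print(n,t,round(o["conf"],2),o["rect"],"z",round(z*1000,1),"n",len(Q),"mean",(Q.mean(0)*1000).round(1),"rect",np.round(r[0],1),np.round(r[1],1),round(r[2],1),"col",p[m].mean(0).round())
    np.savez("w.npz",**W)
E
python3 m.py
```

```text
top round_bat 0.77 [124.7, 202.3, 55.2, 47.1] z 18.8 n 1524 mean [447.4 284.2  18.7] rect [451.7 293. ] [119.8 122.4] 84.8 col [118. 108. 100.]
top square_tile 0.79 [366.9, 188.5, 55.5, 55.5] z 12.5 n 2065 mean [ 484.5 -245.7   12.5] rect [ 485.7 -249.6] [115.1 117.5] 4.2 col [138. 134. 124.]
top oblong_board 0.98 [240.4, 198.3, 71.3, 49.9] z 16.7 n 2071 mean [463.8  15.5  16.6] rect [465.5  17.1] [148.9  89.6] 78.4 col [143. 110.  78.]
top hex_slab 0.94 [230.1, 104.0, 61.6, 56.1] z 30.6 n 2195 mean [668.3  52.5  30.6] rect [668.   52.1] [129.3 112.5] 23.4 col [103. 101.  96.]
top beaker_mid 0.94 [389.5, 200.6, 28.9, 25.2] z 50.0 n 168 mean [ 487.  -251.8   77.1] rect [ 487.  -250.1] [45.  44.1] 89.9 col [76. 46. 33.]
top jar_mid 0.95 [265.9, 265.4, 28.2, 27.0] z 53.7 n 73 mean [348.4   2.2  62.9] rect [348.7   1.7] [49.3 28.6] 43.0 col [132.  29.  26.]
top jar_mid 0.89 [174.5, 281.6, 29.6, 31.1] z 53.6 n 71 mean [304.3 200.9  63.2] rect [305.2 202.8] [43.1 41.8] 28.8 col [ 35. 101. 100.]
top jar_mid 0.85 [327.6, 173.2, 26.5, 27.8] z 53.5 n 57 mean [ 543.9 -124.5   64.3] rect [ 537.5
[... 1246 characters left out ...]
.4, 30.5, 31.6] z 49.9 n 106 mean [306.1 200.9  57.1] rect [306.  201.3] [48.5 44. ] 77.2 col [ 27. 108. 104.]
scene jar_mid 0.69 [156.2, 239.6, 33.3, 34.6] z 50.2 n 95 mean [ 687.9 -109.8   58.5] rect [ 689.2 -111.7] [44.6 47.3] 72.3 col [102.  56. 114.]
scene square_pot_mid 0.84 [387.0, 262.1, 42.6, 43.5] z 55.3 n 385 mean [459.2 297.5  74.7] rect [457.  297.1] [50.7 51.5] 57.5 col [90. 52. 33.]
scene lamp_left_mid 0.97 [325.6, 353.4, 27.9, 28.3] z 14.4 n 691 mean [658.9 280.3  13.3] rect [660.4 280.5] [49.6 49.8] 34.9 col [127.  71.  43.]
scene lamp_right_mid 0.76 [104.0, 205.7, 26.8, 20.1] z 15.7 n 387 mean [ 683.1 -292.5   14.1] rect [ 683.5 -291.2] [62.4 51.2] 77.9 col [137.  80.  49.]
```

```bash
cat > plan.py <<'E'
# usage: plan.py open N x y z yaw [N x y z yaw ...]  (mm, deg), smooth rows from the measured pose
import sys
from h import *
from scipy.spatial.transform import Rotation as R
def plan(op,segs):
    s=ctrl.get_state(); p=np.array(s["ee_pos"])*1000; Rm=R.from_euler("xyz",s["orientation"],degrees=True)
    print("t",round(s["clock"],2),p.round(1),np.round(s["orientation"],2),"gap",round(s["finger_gap"]*95,1),"F",np.round(s["ft_force"],1))
    rows=[]
    for N,x,y,z,yaw in segs:
        N=int(N); p1=np.array([x,y,z]); R1=R.from_euler("xyz",[180,0,yaw],degrees=True)
        rv=(Rm.inv()*R1).as_rotvec(); p0,R0=p,Rm
        w=np.ones(N)
        if N>4: w[[0,-1]]=.4; w[[1,-2]]=.75
        f=np.cumsum(w)/w.sum()
        for a in f:
            Rt=R0*R.from_rotvec(rv*a); pt=p0+(p1-p0)*a
            t=np.round((Rm.inv()*Rt).as_rotvec(degrees=True),1); d=np.round(Rm.inv().apply(pt-p),1)
            rows.append([*(t+0),*(d+0),op])
            p=p+Rm.apply(d); Rm=Rm*R.from_rotvec(t,degrees=True)
    a=np.array(rows); print("max",abs(a).max(0)); print("["+",".join("["+",".join("%g"%v for v in r)+"]" for r in rows)+"]")
if __name__=="__main__":
    a=list(map(float,sys.argv[2:])); plan(float(sys.argv[1]),[a[i:i+5] for i in range(0,len(a),5)])
E
python3 plan.py 85 12 450 -290 150 57.5
```

```text
t 1.1 [ 168.4 -601.9  214.6] [180.    -0.    15.63] gap 94.9 F [-1.1  0.5  0.1]
max [ 0.   0.   4.1 40.8 18.9  6.3 85. ]
[[0,0,-1.6,13.8,-8.7,2.5,85],[0,0,-3.1,26.3,-15.6,4.7,85],[0,0,-4,36.2,-18.9,6.3,85],[0,0,-4.1,37.4,-16.4,6.3,85],[0,0,-4.1,38.4,-13.6,6.2,85],[0,0,-4,39.3,-10.8,6.3,85],[0,0,-4.1,40,-8.1,6.3,85],[0,0,-4.1,40.5,-5.2,6.3,85],[0,0,-4,40.7,-2.2,6.2,85],[0,0,-4.1,40.8,0.5,6.3,85],[0,0,-3,30.5,2.7,4.7,85],[0,0,-1.7,16.2,2.2,2.5,85]]
```

jog_arm --pt "0 0 -1.6 13.8 -8.7 2.5 85" --pt "0 0 -3.1 26.3 -15.6 4.7 85" --pt "0 0 -4 36.2 -18.9 6.3 85" --pt "0 0 -4.1 37.4 -16.4 6.3 85" --pt "0 0 -4.1 38.4 -13.6 6.2 85" --pt "0 0 -4 39.3 -10.8 6.3 85" --pt "0 0 -4.1 40 -8.1 6.3 85" --pt "0 0 -4.1 40.5 -5.2 6.3 85" --pt "0 0 -4 40.7 -2.2 6.2 85" --pt "0 0 -4.1 40.8 0.5 6.3 85" --pt "0 0 -3 30.5 2.7 4.7 85" --pt "0 0 -1.7 16.2 2.2 2.5 85" --squeeze 25

```text
clock: 2.1
ee_pos: [0.4516, -0.2863, 0.1495]
orientation: [-180.0, -0.0, 57.9]
ft_force: [-1.0, -0.4, -0.5]
finger_gap: 0.85
```

```bash
python3 plan.py 85 4 486.3 -251 120 57.5 7 486.3 -251 26 57.5
```

```text
t 2.1 [ 451.6 -286.3  149.5] [-1.7997e+02 -2.0000e-02  5.7910e+01] gap 80.8 F [-1.  -0.4 -0.5]
max [ 0.   0.   0.1 12.1  2.7 17.8 85. ]
[[0,0,0.1,12.1,2.7,7.4,85],[0,0,0.1,12.1,2.6,7.4,85],[0,0,0.1,12,2.6,7.4,85],[0,0,0.1,12.1,2.6,7.3,85],[0,0,0,0,0,7.1,85],[0,0,0,0,0,13.3,85],[0,0,0,0,0,17.7,85],[0,0,0,0,0,17.8,85],[0,0,0,0,0.1,17.7,85],[0,0,0,0,0,13.3,85],[0,0,0,0,0,7.1,85]]
```

jog_arm --pt "0 0 0.1 12.1 2.7 7.4 85" --pt "0 0 0.1 12.1 2.6 7.4 85" --pt "0 0 0.1 12 2.6 7.4 85" --pt "0 0 0.1 12.1 2.6 7.3 85" --pt "0 0 0 0 0 7.1 85" --pt "0 0 0 0 0 13.3 85" --pt "0 0 0 0 0 17.7 85" --pt "0 0 0 0 0 17.8 85" --pt "0 0 0 0 0.1 17.7 85" --pt "0 0 0 0 0 13.3 85" --pt "0 0 0 0 0 7.1 85"

```text
clock: 3.02
ee_pos: [0.484, -0.2552, 0.0245]
orientation: [-179.9, 0.0, 57.1]
ft_force: [0.3, -0.3, 0.3]
finger_gap: 0.852
```

jog_arm --pt "0 0 0 0 0 0 20" --pt "0 0 0 0 0 0 20" --pt "0 0 0 0 0 0 20" --pt "0 0 0 0 0 0 20" --pt "0 0 0 0 0 0 20" --pt "0 0 0 0 0 0 20" --pt "0 0 0 0 0 0 20" --pt "0 0 0 0 0 0 20"

```text
clock: 3.68
ee_pos: [0.4853, -0.2552, 0.027]
orientation: [179.9, 0.0, 57.1]
ft_force: [0.9, -0.1, 3.8]
finger_gap: 0.486
```

```bash
python3 - <<'E'
from h import *
p,d=cam("scene"); save("s1",cv2.resize(p[90:330,100:480],None,fx=2,fy=2))
E
python3 plan.py 20 8 486.3 -251 150 57.5
```

```text
t 3.73 [ 485.3 -255.2   27. ] [1.7993e+02 1.0000e-02 5.7130e+01] gap 46.4 F [ 0.2 -1.6  5.2]
max [ 0.1  0.   0.1  0.7  0.3 19.6 20. ]
[[0,0,0,0.3,-0.1,-7.8,20],[0,0,-0.1,0.4,-0.1,-14.7,20],[0,0,0,0.7,-0.2,-19.5,20],[0,0,-0.1,0.6,-0.3,-19.5,20],[0,0,0,0.7,-0.2,-19.5,20],[0.1,0,-0.1,0.6,-0.2,-19.6,20],[0,0,0,0.5,-0.2,-14.6,20],[0,0,-0.1,0.3,0,-7.8,20]]
```

View pics/s1.png

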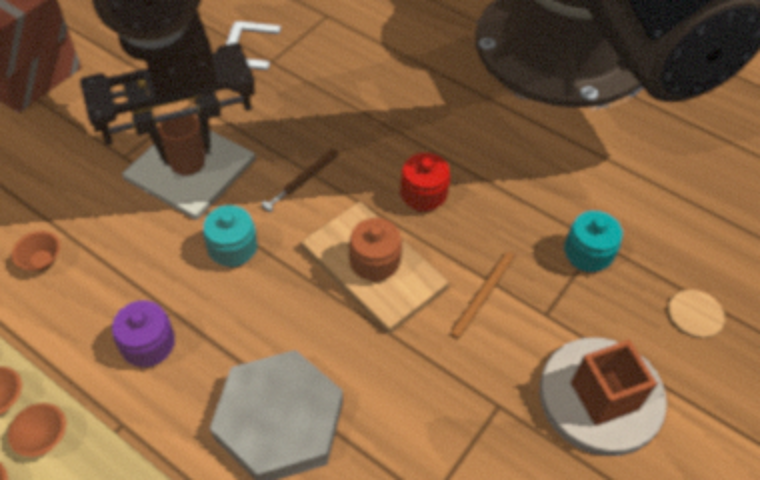

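The beaker is between the fingers on the tile (crop around (180,140)); the other pots are undisturbed. I'll lift it.

jog_arm --pt "0 0 0 0 0 -7.8 20" --pt "0 0 0 0 0 -14.7 20" --pt "0 0 0 0 0 -19.5 20" --pt "0 0 0 0 0 -19.5 20" --pt "0 0 0 0 0 -19.5 20" --pt "0 0 0 0 0 -14.6 20" --pt "0 0 0 0 0 -7.8 20" --pt "0 0 0 0 0 0 20" --pt "0 0 0 0 0 0 20"

```text
clock: 4.48
ee_pos: [0.4847, -0.2548, 0.1298]
orientation: [-180.0, 0.0, 57.1]
ft_force: [-0.4, 0.8, -1.2]
finger_gap: 0.491
```

```bash
python3 plan.py 20 12 666.5 48.2 130 57.5
```

```text
t 4.48 [ 484.7 -254.8  129.8] [-179.99    0.     57.13] gap 46.6 F [-0.4  0.8 -1.2]
max [ 0.   0.   0.1 34.3  1.2  0.1 20. ]
[[0,0,0,13.7,-0.5,0,20],[0,0,0,25.7,-0.8,0,20],[0,0,-0.1,34.3,-1.2,-0.1,20],[0,0,0,34.3,-1,0,20],[0,0,0,34.3,-1.1,0,20],[0,0,-0.1,34.3,-1.1,0,20],[0,0,0,34.3,-1,-0.1,20],[0,0,-0.1,34.3,-1.1,0,20],[0,0,0,34.3,-0.9,0,20],[0,0,0,34.3,-1,0,20],[0,0,-0.1,25.7,-0.7,-0.1,20],[0,0,0,13.7,-0.4,0,20]]
```

jog_arm --pt "0 0 0 13.7 -0.5 0 20" --pt "0 0 0 25.7 -0.8 0 20" --pt "0 0 0 34.3 -1.1 0 20" --pt "0 0 0 34.3 -1 0 20" --pt "0 0 0 34.3 -1.1 0 20" --pt "0 0 0 34.3 -1.1 0 20" --pt "0 0 0 34.3 -1 0 20" --pt "0 0 0 34.3 -1.1 0 20" --pt "0 0 0 34.3 -1 0 20" --pt "0 0 0 34.3 -1 0 20" --pt "0 0 0 25.7 -0.8 0 20" --pt "0 0 0 13.7 -0.4 0 20"

```text
clock: 5.48
ee_pos: [0.668, 0.0503, 0.128]
orientation: [-179.9, 0.1, 57.2]
ft_force: [-0.4, -1.2, -1.7]
finger_gap: 0.487
```

jog_arm --pt "0 0 0 0 0 7 20" --pt "0 0 0 0 0 13 20" --pt "0 0 0 0 0 15 20" --pt "0 0 0 0 0 15 20" --pt "0 0 0 0 0 13 20" --pt "0 0 0 0 0 9 20" --pt "0 0 0 0 0 5 20" --pt "0 0 0 0 0 0 20" --pt "0 0 0 0 0 0 20"

```text
clock: 6.23
ee_pos: [0.6676, 0.0473, 0.053]
orientation: [180.0, 0.0, 57.1]
ft_force: [0.7, 0.2, -0.7]
finger_gap: 0.485
```

```bash
python3 plan.py 20 3 666.5 48.2 45 57.5
python3 - <<'E'
from h import *
p,d=cam("scene"); save("s2",cv2.resize(p[170:370,120:360],None,fx=2.5,fy=2.5))
P=world("scene",d);w=(abs(P[...,0]-.668)<.045)&(abs(P[...,1]-.05)<.045);z=P[...,2]
print(np.nanpercentile(z[w&(z<.04)],[10,50,90]))
E
```

```text
t 6.23 [667.6  47.3  53. ] [1.7999e+02 1.0000e-02 5.7120e+01] gap 46.1 F [ 0.7  0.2 -0.7]
max [ 0.   0.   0.2  0.1  0.5  2.7 20. ]
[[0,0,-0.1,0.1,-0.5,2.7,20],[0,0,-0.2,0,-0.4,2.6,20],[0,0,-0.1,0.1,-0.5,2.7,20]]
[0.02634444 0.02812925 0.02980587]
```

View pics/s2.png

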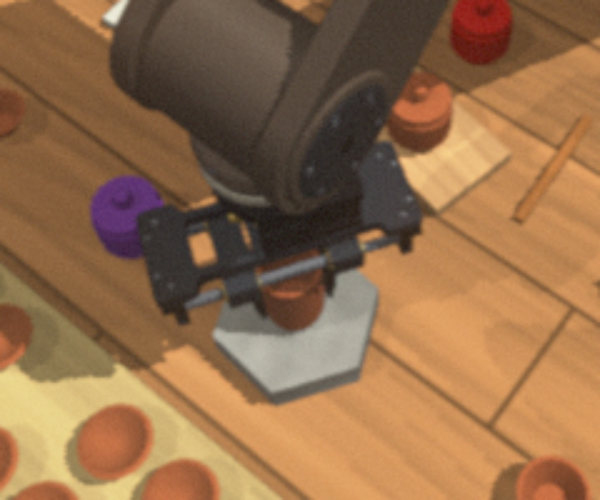

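The beaker hangs just over the middle of the slab (crop (297,300)). Lowering gently to contact.

jog_arm --pt "0 0 0 0 0 2.5 20" --pt "0 0 0 0 0 2.5 20" --pt "0 0 0 0 0 1.5 20" --pt "0 0 0 0 0 1 20" --pt "0 0 0 0 0 0 20" --pt "0 0 0 0 0 0 20"

```text
clock: 6.78
ee_pos: [0.6675, 0.0476, 0.0454]
orientation: [180.0, 0.0, 57.1]
ft_force: [0.4, -0.1, -2.1]
finger_gap: 0.485
```

jog_arm --pt "0 0 0 0 0 0.7 20" --pt "0 0 0 0 0 0 20" --pt "0 0 0 0 0 0 20"

```text
clock: 7.03
ee_pos: [0.6676, 0.0476, 0.045]
orientation: [180.0, -0.0, 57.1]
ft_force: [-0.6, -0.7, 2.6]
finger_gap: 0.486
```

Contact. Releasing and rising.

jog_arm --pt "0 0 0 0 0 0 58" --pt "0 0 0 0 0 0 66" --pt "0 0 0 0 0 0 85" --pt "0 0 0 0 0 0 85" --pt "0 0 0 0 0 0 85" --pt "0 0 0 0 0 -8 85" --pt "0 0 0 0 0 -16 85" --pt "0 0 0 0 0 -25 85" --pt "0 0 0 0 0 -25 85" --pt "0 0 0 0 0 -15 85" --pt "0 0 0 0 0 -8 85" --pt "0 0 0 0 0 0 85"

```text
clock: 8.03
ee_pos: [0.6682, 0.0476, 0.1439]
orientation: [179.8, -0.1, 57.1]
ft_force: [-0.2, -0.1, 0.3]
finger_gap: 0.851
```

```bash
python3 plan.py 85 11 500 250 142 57.5
```

```text
t 8.03 [668.2  47.6 143.9] [ 1.7984e+02 -9.0000e-02  5.7130e+01] gap 80.9 F [-0.2 -0.1  0.3]
max [ 0.1  0.1  0.1  8.6 27.   0.2 85. ]
[[0,0,0,3.4,-10.8,0.1,85],[0,0,0,6.3,-20.2,0.1,85],[0,0,-0.1,8.5,-27,0.1,85],[0.1,0,0,8.5,-27,0.2,85],[0,0,-0.1,8.5,-27,0.1,85],[0,-0.1,0,8.6,-27,0.2,85],[0,0,0,8.6,-27,0.2,85],[0,0,-0.1,8.5,-26.9,0.2,85],[0,0,0,8.6,-27,0.2,85],[0.1,0,-0.1,6.5,-20.2,0.1,85],[0,0,0,3.4,-10.8,0.1,85]]
```

jog_arm --pt "0 0 0 3.4 -10.8 0 85" --pt "0 0 0 6.3 -20.2 0 85" --pt "0 0 0 8.5 -27 0 85" --pt "0 0 0 8.5 -27 0 85" --pt "0 0 0 8.5 -27 0 85" --pt "0 0 0 8.6 -27 0 85" --pt "0 0 0 8.6 -27 0 85" --pt "0 0 0 8.5 -27 0 85" --pt "0 0 0 8.6 -27 0 85" --pt "0 0 0 6.5 -20.2 0 85" --pt "0 0 0 3.4 -10.8 0 85" --pt "0 0 0 0 0 0 85"

```text
clock: 9.03
ee_pos: [0.4978, 0.2519, 0.1409]
orientation: [-179.9, 0.1, 57.3]
ft_force: [0.4, -0.3, -0.5]
finger_gap: 0.851
```

```bash
cat > pots.py <<'E'
# fit pot positions from depth near given spots: name x y support_h pot_h
import sys
from h import *
def look(spots,cams=("scene","top")):
    for n in cams:
        p,d=cam(n); P=world(n,d)
        for (name,x,y,sh,ph) in spots:
            w=(np.hypot(P[...,0]-x,P[...,1]-y)<.05)&(P[...,2]>sh+ph-.012)&(P[...,2]<sh+ph+.008)
            Q=P[w]
            if len(Q)<20: print(n,name,"few",len(Q)); continue
            r=cv2.minAreaRect((Q[:,:2]*1000).astype(np.float32)); c=cv2.minEnclosingCircle((Q[:,:2]*1000).astype(np.float32))
            print(n,name,len(Q),"rect",np.round(r[0],1),np.round(r[1],1),round(r[2],1),"circ",np.round(c[0],1),round(c[1],1),"zmax",np.round(np.percentile(Q[:,2],90)*1000,1))
    return
S=dict(hex=(.6685,.0517,.03),tile=(.485,-.2505,.012),board=(.465,.0165,.016),bat=(.453,.2933,.018))
PH=dict(beaker=.066,square=.06,jar=.056)
if __name__=="__main__":
    look([(a, *S[b], PH[a]) for a,b in (s.split("@") for s in sys.argv[1:])])
E
python3 pots.py beaker@hex square@bat jar@board; python3 plan.py 85 4 456.5 297.2 130 57.5
```

```text
scene beaker 246 rect [667.8  50.3] [45.6 46.2] 70.5 circ [667.4  50.6] 23.9 zmax 95.1
scene square 426 rect [457.  296.6] [51.9 51.3] 58.2 circ [457.1 296.6] 34.9 zmax 77.2
scene jar 424 rect [469.  21.] [52.6 51.3] 40.4 circ [468.6  20.7] 27.2 zmax 70.0
top beaker 184 rect [668.1  52.6] [45.2 46. ] 2.9 circ [668.6  52.3] 23.8 zmax 97.7
top square 121 rect [452.8 277. ] [57.  25.6] 0.0 circ [452.8 289.8] 28.5 zmax 80.5
top jar 502 rect [469.6  21.6] [55.4 53.2] 1.0 circ [469.7  21.3] 28.3 zmax 71.7
t 9.13 [499.8 250.3 141.2] [-1.7999e+02  4.0000e-02  5.7170e+01] gap 81.1 F [-0.8  0.1 -0.2]
max [ 0.   0.   0.1  4.1 15.5  2.8 85. ]
[[0,0,-0.1,4,-15.4,2.8,85],[0,0,-0.1,4,-15.5,2.8,85],[0,0,0,4,-15.4,2.8,85],[0,0,-0.1,4.1,-15.4,2.8,85]]
```

jog_arm --pt "0 0 -0.2 4 -15.4 2.8 85" --pt "0 0 -0.2 4 -15.4 2.8 85" --pt "0 0 -0.2 4 -15.4 2.8 85" --pt "0 0 -0.2 4 -15.3 2.8 85" --pt "0 0 0 0 0 0 85" --pt "0 0 0 0 0 0 85"

```text
clock: 9.63
ee_pos: [0.4571, 0.2965, 0.1302]
orientation: [180.0, 0.0, 57.9]
ft_force: [0.1, -0.6, 0.2]
finger_gap: 0.846
```

```bash
python3 plan.py 85 2 457 296.6 128 58 8 457 296.6 29 58
```

```text
t 9.63 [457.1 296.5 130.2] [1.800e+02 2.000e-02 5.792e+01] gap 80.4 F [ 0.1 -0.6  0.2]
max [ 0.   0.   0.1  0.   0.1 15.8 85. ]
[[0,0,0,0,-0.1,1.1,85],[0,0,-0.1,0,-0.1,1.1,85],[0,0,0,0,0,6.3,85],[0,0,0,0,0,11.8,85],[0,0,0,0,0,15.7,85],[0,0,0,0,0,15.7,85],[0,0,0,0,0,15.7,85],[0,0,0,0,0,15.8,85],[0,0,0,0,0,11.7,85],[0,0,0,0,0,6.3,85]]
```

jog_arm --pt "0 0 0 0 0 8.5 85" --pt "0 0 0 0 0 11.8 85" --pt "0 0 0 0 0 15.7 85" --pt "0 0 0 0 0 15.7 85" --pt "0 0 0 0 0 15.7 85" --pt "0 0 0 0 0 15.8 85" --pt "0 0 0 0 0 11.7 85" --pt "0 0 0 0 0 6.3 85" --pt "0 0 0 0 0 0 85" --pt "0 0 0 0 0 0 85"

```text
clock: 10.47
ee_pos: [0.457, 0.2966, 0.0291]
orientation: [-180.0, 0.0, 57.9]
ft_force: [-0.4, 0.1, 0.5]
finger_gap: 0.849
```

jog_arm --pt "0 0 0 0 0 0 30" --pt "0 0 0 0 0 0 30" --pt "0 0 0 0 0 0 30" --pt "0 0 0 0 0 0 30" --pt "0 0 0 0 0 0 30" --pt "0 0 0 0 0 0 30" --pt "0 0 0 0 0 0 30" --pt "0 0 0 0 0 0 30"

```text
clock: 11.13
ee_pos: [0.4568, 0.2972, 0.0296]
orientation: [180.0, -0.0, 57.9]
ft_force: [-0.5, 0.3, 5.5]
finger_gap: 0.526
```

jog_arm --pt "0 0 0 0 0 -7 30" --pt "0 0 0 0 0 -14 30" --pt "0 0 0 0 0 -20 30" --pt "0 0 0 0 0 -20 30" --pt "0 0 0 0 0 -20 30" --pt "0 0 0 0 0 -14 30" --pt "0 0 0 0 0 -7 30" --pt "0 0 0 0 0 0 30" --pt "0 0 0 0 0 0 30"

```text
clock: 11.88
ee_pos: [0.4563, 0.297, 0.131]
orientation: [-180.0, 0.0, 57.9]
ft_force: [0.3, -0.2, -2.8]
finger_gap: 0.528
```

```bash
python3 plan.py 30 19 485 -250.5 132 94
```

```text
t 11.88 [456.3 297.  131. ] [-1.800e+02  2.000e-02  5.793e+01] gap 50.2 F [ 0.3 -0.2 -2.8]
max [ 0.   0.   2.1 31.6 17.1  0.1 30. ]
[[0,0,-0.8,-10.4,7.3,0,30],[0,0,-1.6,-19.6,13.4,-0.1,30],[0,0,-2.1,-26.7,17.1,0,30],[0,0,-2.1,-27.3,16.1,-0.1,30],[0,0,-2.1,-27.8,15.1,0,30],[0,0,-2,-28.4,14.1,-0.1,30],[0,0,-2.1,-28.9,13,0,30],[0,0,-2.1,-29.3,12,-0.1,30],[0,0,-2.1,-29.8,11,0,30],[0,0,-2.1,-30.1,9.8,-0.1,30],[0,0,-2.1,-30.5,8.7,0,30],[0,0,-2,-30.7,7.6,-0.1,30],[0,0,-2.1,-31,6.5,0,30],[0,0,-2.1,-31.3,5.4,-0.1,30],[0,0,-2.1,-31.4,4.2,0,30],[0,0,-2.1,-31.5,3.1,-0.1,30],[0,0,-2.1,-31.6,1.9,0,30],[0,0,-1.5,-23.8,0.6,-0.1,30],[0,0,-0.9,-12.7,0,0,30]]
```

jog_arm --pt "0 0 -0.8 -10.4 7.3 0 30" --pt "0 0 -1.6 -19.6 13.4 0 30" --pt "0 0 -2.1 -26.7 17.1 0 30" --pt "0 0 -2.1 -27.3 16.1 0 30" --pt "0 0 -2.1 -27.8 15.1 0 30" --pt "0 0 -2 -28.4 14.1 0 30" --pt "0 0 -2.1 -28.9 13 0 30" --pt "0 0 -2.1 -29.3 12 0 30" --pt "0 0 -2.1 -29.8 11 0 30" --pt "0 0 -2.1 -30.1 9.8 0 30"

```text
clock: 12.72
ee_pos: [0.471, 0.006, 0.1302]
orientation: [-179.9, 0.0, 77.1]
ft_force: [0.9, 0.6, -1.9]
finger_gap: 0.522
```

jog_arm --pt "0 0 -2.1 -30.5 8.7 0 30" --pt "0 0 -2 -30.7 7.6 0 30" --pt "0 0 -2.1 -31 6.5 0 30" --pt "0 0 -2.1 -31.3 5.4 0 30" --pt "0 0 -2.1 -31.4 4.2 0 30" --pt "0 0 -2.1 -31.5 3.1 0 30" --pt "0 0 -2.1 -31.6 1.9 0 30" --pt "0 0 -1.5 -23.8 0.6 0 30" --pt "0 0 -0.9 -12.7 0 0 30" --pt "0 0 0 0 0 0 30" --pt "0 0 0 0 0 0 30"

```text
clock: 13.63
ee_pos: [0.4846, -0.2504, 0.13]
orientation: [-179.9, -0.1, 93.9]
ft_force: [-0.5, 0.6, -2.1]
finger_gap: 0.524
```

```bash
python3 plan.py 30 3 485 -250.5 131 94 7 485 -250.5 30 94
```

```text
t 13.63 [ 484.6 -250.4  130. ] [-1.7989e+02 -9.0000e-02  9.3930e+01] gap 49.8 F [-0.5  0.6 -2.1]
max [ 0.1  0.1  0.1  0.1  0.2 19.1 30. ]
[[0,0,0,0,0.1,-0.3,30],[-0.1,-0.1,0,-0.1,0.2,-0.3,30],[0,0,-0.1,0,0.1,-0.4,30],[0,0,0,0,0,7.6,30],[0,0,0,0,0,14.3,30],[0,0,0,0,0,19.1,30],[0,0,0,0,0,19.1,30],[0,0,0,0,0,19,30],[0,0,0,0,0,14.3,30],[0,0,0,0,0,7.6,30]]
```

jog_arm --pt "0 0 0 0 0 8 30" --pt "0 0 0 0 0 15 30" --pt "0 0 0 0 0 20 30" --pt "0 0 0 0 0 20 30" --pt "0 0 0 0 0 18 30" --pt "0 0 0 0 0 12 30" --pt "0 0 0 0 0 6 30" --pt "0 0 0 0 0 4 30" --pt "0 0 0 0 0 1.5 30" --pt "0 0 0 0 0 0 30" --pt "0 0 0 0 0 0 30"

```text
clock: 14.55
ee_pos: [0.4855, -0.2504, 0.0274]
orientation: [180.0, 0.0, 94.0]
ft_force: [-0.1, -0.1, -1.0]
finger_gap: 0.525
```

jog_arm --pt "0 0 0 0 0 0.8 30" --pt "0 0 0 0 0 0 30" --pt "0 0 0 0 0 0 30"

```text
clock: 14.8
ee_pos: [0.4854, -0.2505, 0.0264]
orientation: [180.0, 0.0, 94.0]
ft_force: [0.4, -0.0, -2.1]
finger_gap: 0.526
```

jog_arm --pt "0 0 0 0 0 1.2 30" --pt "0 0 0 0 0 0.8 30" --pt "0 0 0 0 0 0 30" --pt "0 0 0 0 0 0 30"

```text
clock: 15.13
ee_pos: [0.4852, -0.2504, 0.024]
orientation: [-180.0, 0.0, 94.0]
ft_force: [0.3, -0.4, -1.9]
finger_gap: 0.528
```

jog_arm --pt "0 0 0 0 0 0.7 30" --pt "0 0 0 0 0 0 30" --pt "0 0 0 0 0 0 30"

```text
clock: 15.38
ee_pos: [0.4853, -0.2505, 0.0236]
orientation: [180.0, 0.0, 94.0]
ft_force: [-1.6, 0.4, 4.2]
finger_gap: 0.529
```

jog_arm --pt "0 0 0 0 0 0 60" --pt "0 0 0 0 0 0 70" --pt "0 0 0 0 0 0 85" --pt "0 0 0 0 0 0 85" --pt "0 0 0 0 0 0 85" --pt "0 0 0 0 0 -9 85" --pt "0 0 0 0 0 -18 85" --pt "0 0 0 0 0 -28 85" --pt "0 0 0 0 0 -28 85" --pt "0 0 0 0 0 -18 85" --pt "0 0 0 0 0 -9 85" --pt "0 0 0 0 0 0 85"

```text
clock: 16.38
ee_pos: [0.4859, -0.2508, 0.1354]
orientation: [179.8, 0.1, 94.0]
ft_force: [0.7, -0.2, -0.7]
finger_gap: 0.847
```

```bash
python3 plan.py 85 10 469 21.3 133 94
```

```text
t 16.38 [ 485.9 -250.8  135.4] [1.7984e+02 1.3000e-01 9.4030e+01] gap 80.5 F [ 0.7 -0.2 -0.7]
max [ 0.1  0.1  0.  32.9  0.3  0.3 85. ]
[[0,0,0,13.1,0.1,0.1,85],[0,0,0,24.7,0.2,0.2,85],[0,0,0,32.8,0.3,0.2,85],[0.1,0,0,32.9,0.3,0.2,85],[0,0.1,0,32.8,0.3,0.2,85],[0,0,0,32.8,0.2,0.3,85],[0,0,0,32.9,0.3,0.3,85],[0,0,0,32.8,0.3,0.2,85],[0.1,0,0,24.7,0.2,0.3,85],[0,0,0,13.1,0.1,0.1,85]]
```

jog_arm --pt "0 0 0 13.1 0.1 0 85" --pt "0 0 0 24.7 0.2 0 85" --pt "0 0 0 32.8 0.3 0 85" --pt "0 0 0 32.9 0.3 0 85" --pt "0 0 0 32.8 0.3 0 85" --pt "0 0 0 32.8 0.2 0 85" --pt "0 0 0 32.9 0.3 0 85" --pt "0 0 0 32.8 0.3 0 85" --pt "0 0 0 24.7 0.2 0 85" --pt "0 0 0 13.1 0.1 0 85" --pt "0 0 0 0 0 0 85" --pt "0 0 0 0 0 0 85"

```text
clock: 17.38
ee_pos: [0.4676, 0.0224, 0.1324]
orientation: [-179.9, -0.0, 94.1]
ft_force: [1.2, -0.3, 0.5]
finger_gap: 0.852
```

```bash
python3 pots.py square@tile jar@board
python3 - <<'E'
from h import *
p,d=cam("scene"); save("s3",cv2.resize(p[90:330,100:480],None,fx=2,fy=2))
E
python3 plan.py 85 9 469 21.3 27 94
```

```text
scene square 289 rect [ 482.7 -249.1] [52.  52.8] 4.9 circ [ 482.8 -249.7] 35.2 zmax 71.4
scene jar 380 rect [468.5  21.9] [49.7 53.1] 75.7 circ [468.7  20.9] 27.0 zmax 69.7
top square 296 rect [ 485.  -248.2] [50.  51.2] 3.8 circ [ 484.6 -248.2] 34.8 zmax 74.0
top jar few 0
t 17.53 [468.2  21.  132.8] [-179.95    0.     93.98] gap 80.6 F [-0.1 -0.9  0.6]
max [ 0.   0.   0.   0.1  0.2 14.5 85. ]
[[0,0,0,0,0,5.8,85],[0,0,0,0,0.1,10.9,85],[0,0,0,0.1,0.2,14.5,85],[0,0,0,0,0.1,14.5,85],[0,0,0,0,0.1,14.5,85],[0,0,0,0.1,0.1,14.5,85],[0,0,0,0,0.1,14.5,85],[0,0,0,0,0.1,10.8,85],[0,0,0,0,0.1,5.8,85]]
```

View pics/s3.png

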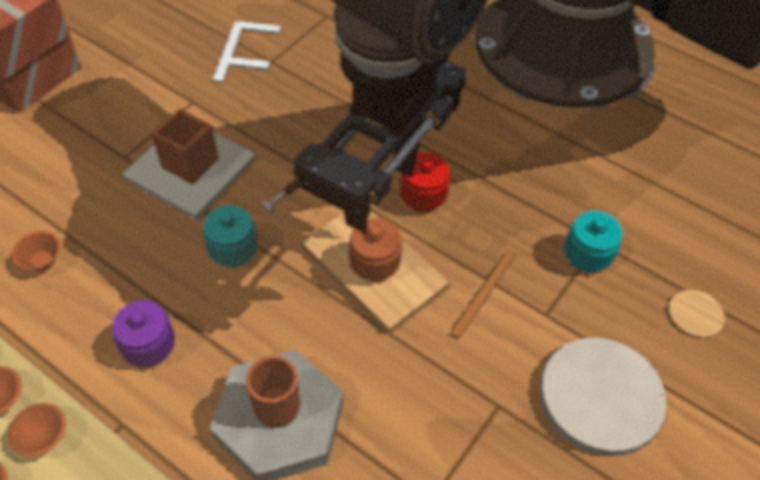

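Square pot upright and centred on the tile (crop (187,147)), beaker upright on the slab (275,390), bat bare (603,393). Taking the jar.

jog_arm --pt "0 0 0 0 0.1 6 85" --pt "0 0 0 0 0.1 12 85" --pt "0 0 0 0.1 0.2 15 85" --pt "0 0 0 0 0.1 15 85" --pt "0 0 0 0 0.1 15 85" --pt "0 0 0 0.1 0.1 15 85" --pt "0 0 0 0 0.1 14 85" --pt "0 0 0 0 0.1 10 85" --pt "0 0 0 0 0 5.5 85" --pt "0 0 0 0 0 0 85" --pt "0 0 0 0 0 0 85"

```text
clock: 18.45
ee_pos: [0.4692, 0.0216, 0.0257]
orientation: [-180.0, 0.0, 94.0]
ft_force: [-0.4, 0.4, -0.3]
finger_gap: 0.846
```

jog_arm --pt "0 0 0 0 0 0 40" --pt "0 0 0 0 0 0 40" --pt "0 0 0 0 0 0 40" --pt "0 0 0 0 0 0 40" --pt "0 0 0 0 0 0 40" --pt "0 0 0 0 0 0 40" --pt "0 0 0 0 0 0 40"

```text
clock: 19.03
ee_pos: [0.4695, 0.0219, 0.0262]
orientation: [180.0, 0.0, 94.0]
ft_force: [0.3, -0.1, 6.3]
finger_gap: 0.6
```

jog_arm --pt "0 0 0 0 0 -7 40" --pt "0 0 0 0 0 -14 40" --pt "0 0 0 0 0 -20 40" --pt "0 0 0 0 0 -20 40" --pt "0 0 0 0 0 -20 40" --pt "0 0 0 0 0 -14 40" --pt "0 0 0 0 0 -7 40" --pt "0 0 0 0 0 0 40" --pt "0 0 0 0 0 0 40"

```text
clock: 19.78
ee_pos: [0.4691, 0.022, 0.1277]
orientation: [180.0, 0.0, 94.0]
ft_force: [0.0, -0.6, -1.1]
finger_gap: 0.596
```

```bash
python3 - <<'E'
from h import *
for n,zb in(("scene",.0155),("top",.0185)):
    p,d=cam(n); P=world(n,d)
    w=(np.hypot(P[...,0]-.453,P[...,1]-.2933)<.08)&(abs(P[...,2]-zb)<.005)
    w=cv2.morphologyEx(w.astype(np.uint8),cv2.MORPH_OPEN,np.ones((3,3)))>0
    Q=(P[w][:,:2]*1000).astype(np.float32); print(n,cv2.minEnclosingCircle(Q),cv2.minAreaRect(Q),Q.mean(0))
E
python3 plan.py 40 10 453.3 293.2 127 94
```

```text
scene ((451.51422119140625, 294.4083251953125), 62.62700653076172) ((452.11865234375, 293.080810546875), (123.15507507324219, 120.90743255615234), 24.465486526489258) [454.816  295.2717]
top ((451.8446350097656, 295.1488342285156), 61.915565490722656) ((451.6188659667969, 294.5062255859375), (121.23674774169922, 121.5793228149414), 2.526735544204712) [451.5521 294.1771]
t 19.88 [468.8  22.  127. ] [-1.7991e+02 -1.0000e-02  9.4030e+01] gap 57.1 F [-0.5 -0.7 -2.4]
max [ 0.1  0.   0.  32.8  0.5  0.  40. ]
[[0,0,0,13.1,0.2,0,40],[0,0,0,24.5,0.3,0,40],[0,0,0,32.8,0.4,0,40],[0,0,0,32.7,0.5,0,40],[0,0,0,32.7,0.4,0,40],[-0.1,0,0,32.7,0.4,0,40],[0,0,0,32.8,0.4,0,40],[0,0,0,32.7,0.5,0,40],[0,0,0,24.5,0.3,0,40],[0,0,0,13.1,0.2,0,40]]
```

jog_arm --pt "0 0 0 13.1 0.2 0 40" --pt "0 0 0 24.5 0.3 0 40" --pt "0 0 0 32.8 0.3 0 40" --pt "0 0 0 32.8 0.4 0 40" --pt "0 0 0 32.8 0.3 0 40" --pt "0 0 0 32.8 0.3 0 40" --pt "0 0 0 32.8 0.3 0 40" --pt "0 0 0 32.8 0.4 0 40" --pt "0 0 0 24.6 0.2 0 40" --pt "0 0 0 13.5 0.1 0 40" --pt "0 0 0 0 0 0 40" --pt "0 0 0 0 0 0 40"

```text
clock: 20.88
ee_pos: [0.4525, 0.2937, 0.1269]
orientation: [-179.9, 0.1, 94.1]
ft_force: [0.5, 0.2, -1.6]
finger_gap: 0.598
```

jog_arm --pt "0 0 0 0 0 8 40" --pt "0 0 0 0 0 15 40" --pt "0 0 0 0 0 18 40" --pt "0 0 0 0 0 18 40" --pt "0 0 0 0 0 16 40" --pt "0 0 0 0 0 11 40" --pt "0 0 0 0 0 6 40" --pt "0 0 0 0 0 3 40" --pt "0 0 0 0 0 1.5 40" --pt "0 0 0 0 0 0 40" --pt "0 0 0 0 0 0 40"

```text
clock: 21.8
ee_pos: [0.4532, 0.294, 0.0319]
orientation: [179.9, -0.0, 94.0]
ft_force: [-0.4, -0.5, -1.7]
finger_gap: 0.599
```

```bash
python3 plan.py 40 2 452.5 294.3 28 94
```

```text
t 21.8 [453.2 294.   31.9] [ 1.7995e+02 -1.0000e-02  9.4030e+01] gap 56.9 F [-0.4 -0.5 -1.7]
max [ 0.1  0.   0.   0.2  0.4  2.  40. ]
[[0,0,0,0.2,-0.4,1.9,40],[0.1,0,0,0.1,-0.3,2,40]]
```

Expected contact at TCP z ≈ 27.7–28.

jog_arm --pt "0 0 0 0.2 -0.3 1.5 40" --pt "0 0 0 0 -0.3 1 40" --pt "0 0 0 0 0 0.5 40" --pt "0 0 0 0 0 0 40" --pt "0 0 0 0 0 0 40"

```text
clock: 22.22
ee_pos: [0.4523, 0.2942, 0.0283]
orientation: [180.0, 0.0, 94.0]
ft_force: [0.6, 0.2, -1.8]
finger_gap: 0.601
```

jog_arm --pt "0 0 0 0 0 0.6 40" --pt "0 0 0 0 0 0 40" --pt "0 0 0 0 0 0 40"

```text
clock: 22.47
ee_pos: [0.4524, 0.2942, 0.0282]
orientation: [180.0, -0.0, 94.0]
ft_force: [-1.7, -0.5, 6.7]
finger_gap: 0.6
```

jog_arm --pt "0 0 0 0 0 0 66" --pt "0 0 0 0 0 0 75" --pt "0 0 0 0 0 0 85" --pt "0 0 0 0 0 0 85" --pt "0 0 0 0 0 0 85" --pt "0 0 0 0 0 -9 85" --pt "0 0 0 0 0 -18 85" --pt "0 0 0 0 0 -28 85" --pt "0 0 0 0 0 -28 85" --pt "0 0 0 0 0 -20 85" --pt "0 0 0 0 0 -10 85" --pt "0 0 0 0 0 0 85"

```text
clock: 23.47
ee_pos: [0.453, 0.2945, 0.143]
orientation: [179.8, -0.1, 94.0]
ft_force: [0.5, 0.7, 1.1]
finger_gap: 0.854
```

```bash
python3 plan.py 85 11 668.2 51.5 150 94
```

```text
t 23.47 [453.  294.5 143. ] [ 1.7979e+02 -8.0000e-02  9.4030e+01] gap 81.1 F [0.5 0.7 1.1]
max [ 0.1  0.1  0.  27.7 21.3  0.8 85. ]
[[0,0,0,-11.1,8.5,-0.3,85],[0,0,0,-20.7,15.9,-0.5,85],[0,0,0,-27.7,21.3,-0.7,85],[0.1,0,0,-27.7,21.2,-0.8,85],[0,0,0,-27.7,21.3,-0.7,85],[0,0,0,-27.7,21.2,-0.8,85],[0,-0.1,0,-27.7,21.3,-0.7,85],[0.1,0,0,-27.7,21.2,-0.7,85],[0,0,0,-27.7,21.2,-0.8,85],[0,0,0,-20.7,16,-0.5,85],[0,0,0,-11.1,8.5,-0.3,85]]
```

jog_arm --pt "0 0 0 -11.1 8.5 -0.3 85" --pt "0 0 0 -20.7 15.9 -0.5 85" --pt "0 0 0 -27.7 21.3 -0.7 85" --pt "0 0 0 -27.7 21.2 -0.8 85" --pt "0 0 0 -27.7 21.3 -0.7 85" --pt "0 0 0 -27.7 21.2 -0.8 85" --pt "0 0 0 -27.7 21.3 -0.7 85" --pt "0 0 0 -27.7 21.2 -0.7 85" --pt "0 0 0 -27.7 21.2 -0.8 85" --pt "0 0 0 -20.7 16 -0.5 85" --pt "0 0 0 -11.1 8.5 -0.3 85" --pt "0 0 0 0 0 0 85"

```text
clock: 24.47
ee_pos: [0.6684, 0.049, 0.1457]
orientation: [-179.9, 0.0, 93.9]
ft_force: [0.0, -0.6, -0.3]
finger_gap: 0.851
```

```bash
python3 pots.py jar@bat beaker@hex
python3 - <<'E'
from h import *
p,d=cam("scene"); save("s4",cv2.resize(p[90:390,100:480],None,fx=2,fy=2))
E
python3 plan.py 85 9 668.2 51.5 45 94
```

```text
scene jar 575 rect [451.7 292.6] [53.1 52.7] 50.0 circ [451.8 292.5] 27.3 zmax 71.8
scene beaker 222 rect [667.5  51.9] [47.6 42.9] 7.9 circ [667.5  50. ] 24.1 zmax 95.2
top jar few 0
top beaker few 0
t 24.62 [666.5  52.1 146.7] [-1.799e+02 -2.000e-02  9.406e+01] gap 80.8 F [ 0.3  0.4 -0.1]
max [ 0.1  0.   0.1  0.1  0.3 14.  85. ]
[[0,0,0,0,0.1,5.6,85],[0,0,0,-0.1,0.2,10.4,85],[0,0,0,-0.1,0.2,13.9,85],[0,0,0,-0.1,0.3,14,85],[-0.1,0,0,-0.1,0.2,13.9,85],[0,0,0,-0.1,0.3,13.9,85],[0,0,0.1,-0.1,0.2,14,85],[0,0,0,-0.1,0.2,10.4,85],[0,0,0,-0.1,0.1,5.6,85]]
```

View pics/s4.png

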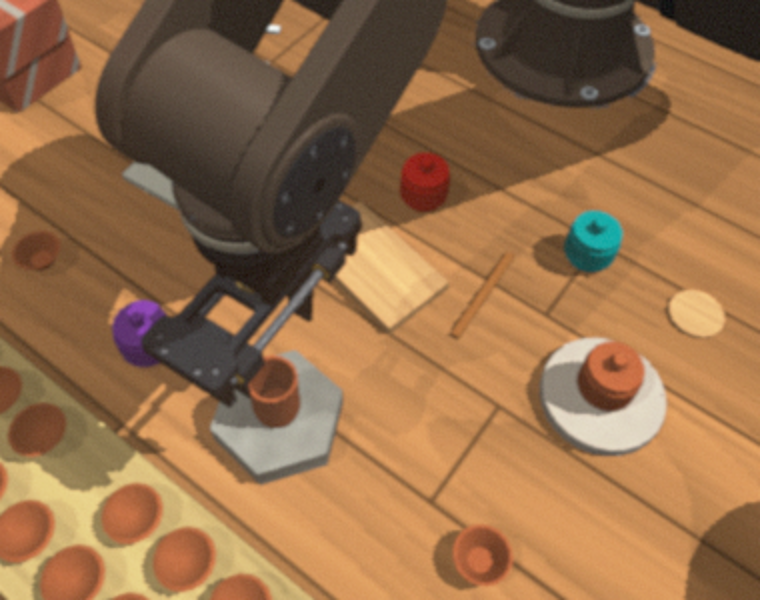

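Jar stands upright in the middle of the bat (crop (610,375)); beaker on the slab (275,390). Taking the beaker.

jog_arm --pt "0 0 0 -0.1 0.1 5.6 85" --pt "0 0 0 -0.1 0.2 10.4 85" --pt "0 0 0 -0.1 0.2 14 85" --pt "0 0 0 -0.1 0.2 14 85" --pt "0 0 0 0 0.2 14 85" --pt "0 0 0 0 0.2 14 85" --pt "0 0 0 0 0.1 14 85" --pt "0 0 0 0 0 10.4 85" --pt "0 0 0 0 0 5.6 85" --pt "0 0 0 0 0 0 85" --pt "0 0 0 0 0 0 85"

```text
clock: 25.53
ee_pos: [0.6687, 0.0511, 0.0455]
orientation: [-180.0, 0.0, 94.0]
ft_force: [-0.2, -0.6, 0.3]
finger_gap: 0.85
```

jog_arm --pt "0 0 0 0 0 0 20" --pt "0 0 0 0 0 0 20" --pt "0 0 0 0 0 0 20" --pt "0 0 0 0 0 0 20" --pt "0 0 0 0 0 0 20" --pt "0 0 0 0 0 0 20" --pt "0 0 0 0 0 0 20" --pt "0 0 0 0 0 0 20"

```text
clock: 26.2
ee_pos: [0.669, 0.0508, 0.0457]
orientation: [180.0, 0.0, 94.0]
ft_force: [1.1, 0.7, 1.0]
finger_gap: 0.489
```

jog_arm --pt "0 0 0 0 0 -7 20" --pt "0 0 0 0 0 -14 20" --pt "0 0 0 0 0 -19 20" --pt "0 0 0 0 0 -19 20" --pt "0 0 0 0 0 -14 20" --pt "0 0 0 0 0 -7 20" --pt "0 0 0 0 0 0 20" --pt "0 0 0 0 0 0 20"

```text
clock: 26.87
ee_pos: [0.6685, 0.0508, 0.1253]
orientation: [-180.0, 0.0, 94.0]
ft_force: [-0.8, 0.6, -3.5]
finger_gap: 0.488
```

```bash
python3 - <<'E'
from h import *
for n,zb in(("scene",.0135),("top",.0165)):
    p,d=cam(n); P=world(n,d)
    w=(np.hypot(P[...,0]-.465,P[...,1]-.0165)<.1)&(abs(P[...,2]-zb)<.005)
    w=cv2.morphologyEx(w.astype(np.uint8),cv2.MORPH_OPEN,np.ones((3,3)))>0
    Q=(P[w][:,:2]*1000).astype(np.float32); print(n,cv2.minAreaRect(Q),Q.mean(0))
E
python3 plan.py 20 9 465 16.8 123 94
```

```text
scene ((464.11627197265625, 16.39226531982422), (150.305908203125, 91.17996978759766), 78.05426025390625) [464.84528  35.01154]
top ((455.04339599609375, -33.84989929199219), (45.608882904052734, 89.5423355102539), 79.16374206542969) [457.48627  -37.310463]
t 26.97 [668.2  50.8 124.4] [-179.9    -0.     94.03] gap 46.0 F [ 0.1  0.5 -1.6]
max [ 0.1  0.   0.   2.7 28.1  0.3 20. ]
[[0,0,0,-1.1,-11.2,0.1,20],[0,0,0,-2,-21.1,0.2,20],[0,0,0,-2.7,-28.1,0.2,20],[0,0,0,-2.7,-28.1,0.3,20],[-0.1,0,0,-2.7,-28.1,0.2,20],[0,0,0,-2.7,-28.1,0.2,20],[0,0,0,-2.7,-28.1,0.2,20],[0,0,0,-2,-21.1,0.1,20],[0,0,0,-1.1,-11.2,0.1,20]]
```

jog_arm --pt "0 0 0 -1.1 -11.2 0 20" --pt "0 0 0 -2 -21.1 0 20" --pt "0 0 0 -2.7 -28.1 0 20" --pt "0 0 0 -2.8 -28.1 0 20" --pt "0 0 0 -2.8 -28.1 0 20" --pt "0 0 0 -2.8 -28.1 0 20" --pt "0 0 0 -2.8 -28.1 0 20" --pt "0 0 0 -2.1 -21.1 0 20" --pt "0 0 0 -1.1 -11.2 0 20" --pt "0 0 0 0 0 0 20" --pt "0 0 0 0 0 0 20"

```text
clock: 27.88
ee_pos: [0.4657, 0.0162, 0.1253]
orientation: [-180.0, 0.0, 94.0]
ft_force: [0.6, -0.1, -1.9]
finger_gap: 0.484
```

jog_arm --pt "0 0 0 0 0 8 20" --pt "0 0 0 0 0 14 20" --pt "0 0 0 0 0 18 20" --pt "0 0 0 0 0 17 20" --pt "0 0 0 0 0 14 20" --pt "0 0 0 0 0 10 20" --pt "0 0 0 0 0 5 20" --pt "0 0 0 0 0 2 20" --pt "0 0 0 0 0 0 20" --pt "0 0 0 0 0 0 20"

```text
clock: 28.72
ee_pos: [0.466, 0.0163, 0.0376]
orientation: [180.0, 0.0, 94.0]
ft_force: [0.6, -0.3, -1.3]
finger_gap: 0.489
```

```bash
python3 plan.py 20 2 465 16.3 32 94
```

```text
t 28.72 [466.   16.3  37.6] [1.7998e+02 1.0000e-02 9.4040e+01] gap 46.4 F [ 0.6 -0.3 -1.3]
max [ 0.   0.   0.   0.1  0.5  2.8 20. ]
[[0,0,0,0,-0.5,2.8,20],[0,0,0,0.1,-0.5,2.8,20]]
```

Contact expected at z ≈ 31–31.7.

jog_arm --pt "0 0 0 0 -0.5 2.2 20" --pt "0 0 0 0 -0.5 2 20" --pt "0 0 0 0 0 1 20" --pt "0 0 0 0 0 0.4 20" --pt "0 0 0 0 0 0 20" --pt "0 0 0 0 0 0 20"

```text
clock: 29.22
ee_pos: [0.4646, 0.0162, 0.032]
orientation: [180.0, 0.0, 94.0]
ft_force: [0.3, -0.2, -2.3]
finger_gap: 0.487
```

jog_arm --pt "0 0 0 0 0 0.5 20" --pt "0 0 0 0 0 0 20" --pt "0 0 0 0 0 0 20"

```text
clock: 29.47
ee_pos: [0.4648, 0.0162, 0.0316]
orientation: [180.0, 0.0, 94.0]
ft_force: [0.4, 0.2, 3.1]
finger_gap: 0.491
```

jog_arm --pt "0 0 0 0 0 0 58" --pt "0 0 0 0 0 0 68" --pt "0 0 0 0 0 0 85" --pt "0 0 0 0 0 0 85" --pt "0 0 0 0 0 0 85" --pt "0 0 0 0 0 -9 85" --pt "0 0 0 0 0 -18 85" --pt "0 0 0 0 0 -28 85" --pt "0 0 0 0 0 -30 85" --pt "0 0 0 0 0 -30 85" --pt "0 0 0 0 0 -18 85" --pt "0 0 0 0 0 -9 85"

```text
clock: 30.47
ee_pos: [0.4651, 0.0162, 0.1764]
orientation: [179.8, 0.0, 94.0]
ft_force: [-0.9, -0.9, -0.2]
finger_gap: 0.849
```

jog_arm --pt "0 0 0 0 10 0 85" --pt "0 0 0 0 20 0 85" --pt "0 0 0 0 27 0 85" --pt "0 0 0 0 27 0 85" --pt "0 0 0 0 27 0 85" --pt "0 0 0 0 27 0 85" --pt "0 0 0 0 27 0 85" --pt "0 0 0 0 20 0 85" --pt "0 0 0 0 10 0 85" --pt "0 0 0 0 0 0 85" --pt "0 0 0 0 0 0 85"

```text
clock: 31.38
ee_pos: [0.6588, 0.03, 0.1713]
orientation: [-179.8, -0.0, 94.0]
ft_force: [-0.1, -0.2, 0.9]
finger_gap: 0.85
```

```bash
python3 pots.py jar@bat beaker@board square@tile
python3 - <<'E'
from h import *
for n in("scene","top"):
    p,d=cam(n); save(n+"5",p); P=world(n,d)
    for l,x,y in(("L",.660,.282),("R",.685,-.288)):
        w=(np.hypot(P[...,0]-x,P[...,1]-y)<.05)&(P[...,2]>.010)&(P[...,2]<.035);Q=P[w]
        if len(Q)>20: print(n,l,cv2.minEnclosingCircle((Q[:,:2]*1000).astype(np.float32)))
print(ctrl.get_state()["ft_force"],ctrl.get_state()["ee_pos"])
E
```

```text
scene jar 562 rect [451.1 292.1] [51.9 52.7] 80.7 circ [451.6 293. ] 28.0 zmax 71.5
scene beaker 208 rect [463.7  16. ] [45.8 46.8] 81.1 circ [462.7  16. ] 24.4 zmax 81.0
scene square few 0
top jar few 6
top beaker few 0
top square 292 rect [ 485.1 -247.9] [50.2 50.8] 3.7 circ [ 484.9 -248. ] 35.3 zmax 74.4
scene L ((660.8549194335938, 281.70135498046875), 26.44790267944336)
scene R ((684.6220092773438, -287.94677734375), 27.017724990844727)
top L ((661.8564453125, 283.3757019042969), 26.63936424255371)
top R ((686.832275390625, -285.1852111816406), 26.312177658081055)
[ 0.17380196 -0.81463929  0.19185845] [0.65847357 0.02986325 0.17324767]
```

View pics/scene5.png

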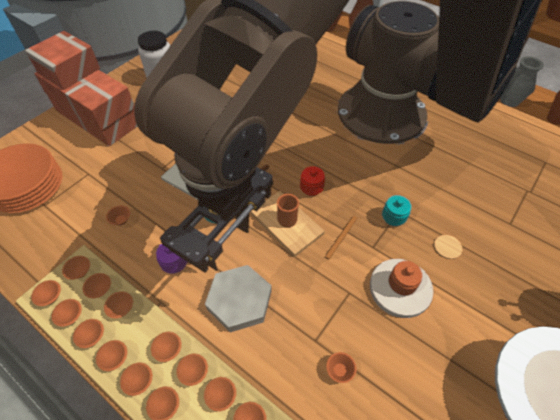

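View pics/top5.png

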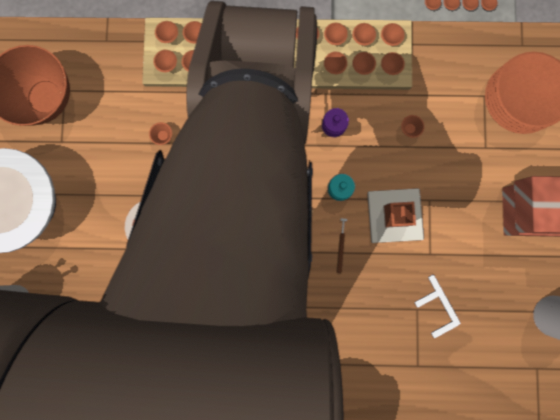

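All three pots stand upright on their own supports: in the scene view the beaker is at (288,210) and the jar at (406,280), and in the top view the square pot is at (402,214). The slab is bare, the lamps are unmoved, and the arm is clear.

```bash
python3 -c "
from workcell import ctrl
print(ctrl.sign_off(), ctrl.get_state()['clock'])"
```

```text
the job is handed in; nothing more can be done
the job is handed in; nothing more can be done
```

The job is done and handed in at about 32 s of the 102 s allowed. I parked the beaker on the six-sided slab, then moved the square pot to the tile, the jar to the bat and the beaker to the board. Each pot was lowered until it touched its support before I let go.

My last checks:

| Pot | Distance from the middle of its support | Checked from |
|---|---|---|
| Square pot on tile | about 2 mm | top camera, and earlier from the scene camera |
| Jar on bat | about 1 mm | scene camera only, as the arm blocked the top view |
| Beaker on board | about 1–2 mm | scene camera only, as the arm blocked the top view |

- **Pots:** all three are upright.
- **Slab and lamps:** the slab is empty, and both lamp cups read within camera noise of where they started.
- **Arm:** it ended clear above the slab with the gripper open. The forces I read stayed below 7 N throughout.
- **Camera disagreement:** the two cameras differ by 2–3 mm in height and 1–3 mm sideways, so the distances above are only that certain.

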